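# Take up the bearing play of a case wheel

## Task

Check the black case wheel on the test stand for bearing play: push the top of its tyre along the axle, first outwards (away from the grey housing) and then back inwards, leaning on each end of the play with about 8 N for half a second and never more than 15 N. Then press the red-capped taper key straight down with closed fingers, steadily, until you feel it come up snug (about 12 N, never over 20 N), and push the top of the wheel outwards once more with about 8 N for half a second to make sure that the play is gone. Let go of everything, with the key left down and the wheel upright, and leave the other things on the bench where they are.

Things in the scene. Friction and masses are not known exactly. Their poses are not given: they have to be found in the camera images.
- stand: test stand fixed to the bench: aluminium base 130 (x) by 190 (y) by 16 mm high; origin at the centre of its underside. The wheel's axle lies along the stand's y, 115 mm above the bench: wheel on the -y side (mid plane at y = -45 mm), grey housing on the +y side (70 mm in x, y 0 to 75 mm, top 125 mm above the bench). For the wheel, outwards is the stand's -y, inwards its +y.
- wheel: black-tyred case wheel on its axle, 125 mm diameter; the tyre is 32 mm wide, of round section, widest 16 mm below its top. Origin at the hub's centre. It also spins on the axle, so read the axle's direction from the stand. Clamped in a grip it cannot tilt freely: rather straddle the tyre loosely from above, fingers about 50 mm apart and 18 mm down, and push with one finger or the other.
- rim_top (a point): top of the tyre, middle of its width: 62.5 mm above the wheel's centre, about 178 mm above the bench; it moves with the wheel's lean. Push the tyre just below here, along the stand's y.
- rock (a joint): lean of the wheel on its worn bearing, rad: 0 = upright, at the inner end of the play (slightly below 0 under load); grows as its top leans outwards. With the key up the outer end lies anywhere from 0.07 to 0.17 (4 to 11 mm at the tyre top) and it starts in between, where the drag is only about 0.5 N; at the ends the force rises. With the key snug it stays below 0.025 under 8 N.
- sway (a joint): springy give of housing, wheel and key on the rubber foot, rad: 0 unloaded, positive when the wheel's top is pushed outwards. It shows the load: 1 N along the axle at the tyre top gives 0.0018 rad, and the tyre top yields 0.27 mm per N (3.7 N per mm). 0.0075 is 4 N, 0.028 is 15 N.
- key: taper key: red round cap, 28 mm diameter, 8 mm thick, on a thin steel stem out of the top of the grey housing; it slides only straight down, 31 mm at most. About 6 N of friction hold it where it is left. It comes up snug 13 to 27 mm below fully up, each time elsewhere, which cannot be seen: from there the force rises by about 3 to 8 N per mm. Origin on the stem, 40 mm below the top of the cap.
- key_top (a point): centre of the flat top of the red cap, 45 mm from the stand's origin along the stand's +y (90 mm inwards of the tyre's mid plane), 165 mm above the bench with the key fully up (it starts 0 to 3 mm down), lower by the depth it is pressed.
- cylinder_a: small upright steel gas sample cylinder with brass neck and blue cap, 42 mm diameter, 142 mm high; origin under its centre. Bystander.
- cylinder_b: second such cylinder, same size and origin. Bystander.
- regulator: small brass pressure regulator with blue knob and white gauge, about 55 by 90 mm, 73 mm high; origin under its centre. Bystander.
- spare_wheel: spare case wheel lying flat, 125 mm diameter, 37 mm high; origin under its centre. Bystander: not the one to test.
- grease_tin: yellow tin with steel lid, 62 mm diameter, 43 mm high, near the stand; origin under its centre. Bystander.
- wrench: steel wrench, 150 mm long, lying flat near the stand; origin under its middle. Bystander.
There are look-alikes about, which are no part of the job. Leave any orange look-alike of the stand alone.

How it is judged:
By the outcome, as a careful person would: the job done as asked, in the order asked, and still so for the second after the job is handed in, with the robot touching nothing.
It also fails if it takes over 64 s, if anything falls off the work surface, if the arm or the gripper's body presses on something with over 40 N, if the wrist force passes 120 N, or if a joint passes its speed limit or range.

## Robot

A 6-joint arm with a two-finger parallel gripper is mounted at the origin on the work surface. World frame = base frame: x ahead of the robot, y to its left, z up, the work surface at z = 0. Lengths are in m, angles in rad, forces in N, time in s.
With the tool pointing down it reaches from about 0.35 to 0.925 m from the base axis. Payload 6.4 kg.
Tool frame: the origin (TCP) lies at the very end of the fingers, on their centre line; the grasp point (between the pads) lies 19 mm behind it (pinch_z is the distance from the TCP to the grasp point, in m); z points along the fingers, y is the line along which they close (so a half turn about z gives the same grasp; the last joint's range is limited). The gripper opens to 94 mm and grips with 3 to 60 N. Pads are 16 mm wide; open, the fingers measure 119 mm over their backs; the gripper's body (75 mm by 177 mm) begins 78 mm behind the grasp point.
Start: joints at [1.016, 0.245, 1.558, -0, 1.339, -0.174], TCP at [0.242, 0.603, 0.205] pointing down, gripper open.
Joint ranges: [-3.13, 3.13], [-1.02, 2.26], [0.13, 2.54], [-0.95, 4.09], [0.21, 2.88], [-2.74, 2.74]. Speed limits (rad/s): [2.57, 2.57, 3.14, 3.14, 3.14, 3.14].

## Interface

Orientations are given as a 3x3 rotation matrix whose columns are the frame's x, y, z axes.
In Python, from plant import observe, camera, close_job, pinch_z gives the robot as it stands.
- The arm moves only by the shell command python3 -m handwheel 'ROWS' [FORCE]. ROWS is text: rows parted by semicolons, each of 5 numbers parted by spaces: the shift along the world's x, y, z in cm, then the turn about the world's z in rad, then the finger opening in cm, from 0 to 9.4. A call has 1 to 12 rows; each row shifts and turns the commanded pose from where the row before left it; what a row does not reach is not made up. A row lasts 1/10 s, in which the tool goes at most 50 mm and 8.59 degrees, less where a joint would pass 70% of its speed; a pose out of reach is approached as far as the arm can. A call with a gripper value outside its range is refused whole. The fingers move at their own pace and stop on an object; FORCE is the grip in N (left out, the last holds). Time passes only in rows, so rows that do not move let the fingers close. It gives the time, the measured TCP pose, the force, the opening and the grip force at its end, in the units of the state.
- observe(): the state, without advancing time (a new reading comes with each control period).
- camera(name): name is "scene" or "top" or "wrist"; returns a dict with "pixels" (480x640x3 uint8, blue, green, red), "mtx" (3x3 intrinsics, pixels), "xyz" and "orientation" of the camera in the world; the wrist camera has in their place "hand_eye" (4x4, takes a point from camera to tool coordinates, whose origin is the TCP and whose axes are the flange's). Camera axes: x right, y down, z forward; pixel columns grow to the right and rows downward; lengths in m; the calibration is good to about 2 mm. The wrist camera is an equidistant fisheye: a pixel r from the principal point sees the ray r / f radians off the axis. A picture is of the moment at which its call begins: read the wrist's pose just before it. There is no depth.
- close_job(): hands the job in; it is judged then, once.
The state is a dict: "time_s": time; "joints": joint angles; "joint_velocities": joint speeds; "joint_torque": joint torques, N m; "eef_pos": TCP position; "tool_rot": TCP orientation; "contact_force": force on the tool from outside, world axes, zero at the start; "ft_torque": the same for the moment, N m; "grip_width": finger opening in m; "finger_force": force on a finger pad.
Only numpy, scipy, OpenCV 4.12 (cv2) and the standard library are available. Lean on these libraries where they do the work, as an engineer would, in place of code of your own. Each camera call takes 0.05 s, during which the arm holds its last target. There are 200 camera calls.

## Working session

There is one attempt and no reset: what is moved stays moved. The work goes in short steps, Python scripts to look and compute and a shell command to move; the robot and the scene stay as the last step left them, time stands still between calls to the robot, and variables do not carry over. Pictures are saved under pics/ and viewed, at most 10 in all, crops included, and the job is handed in when it is done.

```bash
mkdir -p pics; python3 - <<'E'
from plant import observe,camera,pinch_z
import cv2,pickle
s=observe();print(s,pinch_z)
d={n:camera(n) for n in("scene","top")}
pickle.dump(d,open('v.pkl','wb'))
for n in d:
  cv2.imwrite(f'pics/{n}0.png',d[n]['pixels']);print(n,d[n]['mtx'],d[n]['xyz'],d[n]['orientation'])
E
```

```text
{'time_s': 0.0, 'joints': array([ 1.01586097e+00,  2.45784766e-01,  1.55901966e+00, -4.22264067e-05,
        1.33867956e+00, -1.74077351e-01]), 'joint_velocities': array([-0.00082084,  0.0023443 ,  0.00175138, -0.00045233, -0.00093594,
        0.00136157]), 'joint_torque': array([-2.98112072e-04, -4.15810990e+01, -3.14608848e+01,  6.85588410e-02,
        3.30106518e-02, -1.43122907e-04]), 'eef_pos': array([0.24128493, 0.60290737, 0.20436107]), 'tool_rot': array([[-9.28349529e-01,  3.71707181e-01, -9.61593878e-04],
       [ 3.71708314e-01,  9.28348143e-01, -1.62916064e-03],
       [ 2.87123183e-04, -1.86986295e-03, -9.99998211e-01]]), 'contact_force': array([-0.57546727,  0.43071318,  0.17783969]), 'ft_torque': array([ 0.0575491 , -0.0290597 , -0.00512966]), 'finger_force': 0.0, 'grip_width': 0.09367971042948171} 0.0188
scene [[482.78272014   0.         318.89177889]
 [  0.         482.78272014 239.99241388]
 [  0.           0.           1.        ]] [ 1.34870557 -0.32842342  0.98221777] [[ 0.35408065  0.62754143 -0.69341088]
 [ 0.93521358 -0.23883293  0.26140846]
 [-0.00156472 -0.74104695 -0.67145139]]
top [[570.59930667   0.         317.76380259]
 [  0.         570.59930667 236.88271537]
 [  0.           0.           1.        ]] [ 0.28996071 -0.00791362  1.5314742 ] [[ 0.00212816 -0.99353756  0.11348386]
 [-0.99997632 -0.00285701 -0.0062603 ]
 [ 0.00654406 -0.11346785 -0.99352012]]
```

View pics/scene0.png

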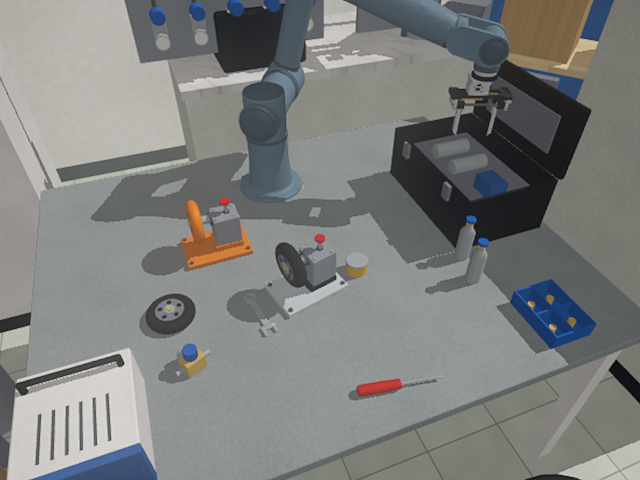

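View pics/top0.png

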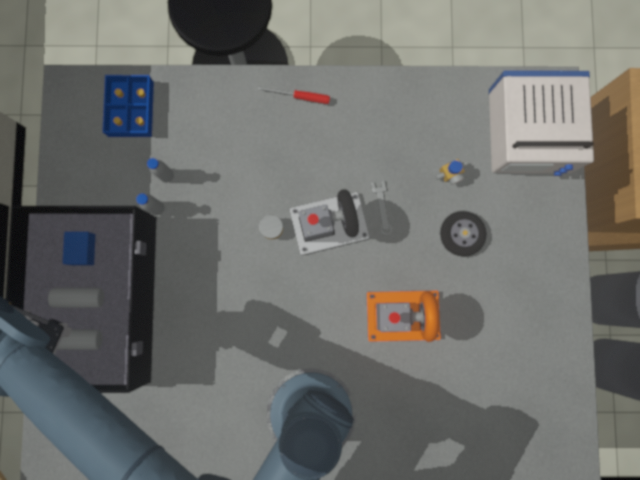

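The scene view shows the aluminium stand: wheel at (290,262), red key cap at (320,239), tin at (356,266). The top view shows its base corners near (293,210), (304,253), (369,236) and (355,193), the cap at (313,219) and the wheel at (347,212). The orange decoy is at (403,317).

```bash
cat > h.py <<'E'
import numpy as np,cv2
def ray(v,p):
    r=np.linalg.inv(v['mtx'])@[p[0],p[1],1]; r=np.array(v['orientation'])@r
    return np.array(v['xyz']),r/np.linalg.norm(r)
def onz(v,p,z):
    o,r=ray(v,p); return o+r*(z-o[2])/r[2]
def tri(*vp):
    A=0;b=0
    for v,p in vp:
        o,r=ray(v,p);M=np.eye(3)-np.outer(r,r);A=A+M;b=b+M@o
    return np.linalg.solve(A,b)
def cen(m):
    n,l,s,c=cv2.connectedComponentsWithStats(m.astype(np.uint8)); i=1+np.argmax(s[1:,4]); return c[i],s[i]
def red(im,box):
    x0,y0,x1,y1=box;h=cv2.cvtColor(im,cv2.COLOR_BGR2HSV).astype(int)
    m=((h[...,0]<6)|(h[...,0]>174))&(h[...,1]>150)&(h[...,2]>80); k=np.zeros_like(m);k[y0:y1,x0:x1]=1
    return cen(m&k)
E
python3 - <<'E'
import pickle;from h import *
d=pickle.load(open('v.pkl','rb'));t,s=d['top'],d['scene']
a=red(t['pixels'],(295,200,335,240));b=red(s['pixels'],(305,228,335,252));print(a,b)
print('cap',tri((t,a[0]),(s,b[0])),onz(t,a[0],.163),onz(s,b[0],.161))
g=t['pixels'][180:265,280:380]
hsv=cv2.cvtColor(g,cv2.COLOR_BGR2HSV); m=(hsv[...,2]>165)&(hsv[...,1]<60)
print(m.sum()); n,l,st,c=cv2.connectedComponentsWithStats(m.astype(np.uint8));i=1+np.argmax(st[1:,4]);print(st[i])
pts=np.argwhere(l==i)[:,::-1]+[280,180]
w=np.array([onz(t,p,.016)[:2] for p in pts],np.float32)
r=cv2.minAreaRect(w);print(r,cv2.boxPoints(r))
big=cv2.resize(g,None,fx=6,fy=6,interpolation=cv2.INTER_CUBIC);mm=cv2.resize((l==i).astype(np.uint8),None,fx=6,fy=6,interpolation=0)
cs,_=cv2.findContours(mm,0,1);cv2.drawContours(big,cs,-1,(0,255,0),1);cv2.imwrite('pics/g1.png',big)
E
```

```text
(array([312.70491803, 218.83606557]), array([309, 215,   9,   9,  61], dtype=int32)) (array([319.5       , 237.83870968]), array([315, 235,  10,   7,  62], dtype=int32))
cap [ 0.49099978 -0.00381302  0.15865293] [ 0.49024131 -0.00418723  0.163     ] [ 0.49354416 -0.00436956  0.161     ]
582
[ 11  29  47  44 381]
((0.46122121810913086, 0.015079125761985779), (0.15529783070087433, 0.07673606276512146), 53.4621467590332) [[ 0.38416535 -0.02446641]
 [ 0.44581997 -0.07015151]
 [ 0.5382771   0.05462466]
 [ 0.47662246  0.10030976]]
```

View pics/g1.png

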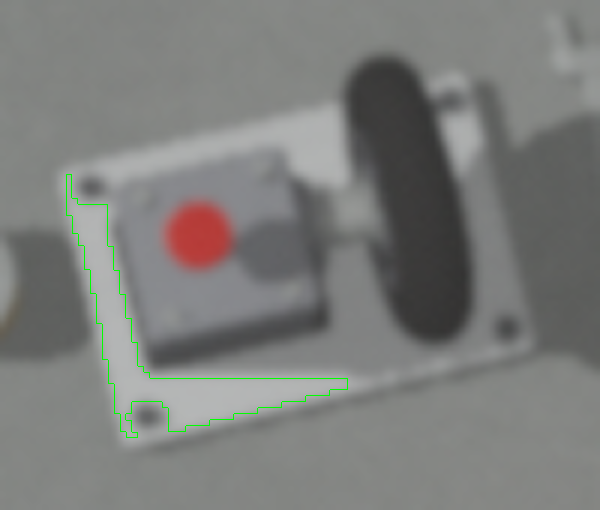

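The crop shows the stand's base screws at crop (90,187), (147,415), (507,327) and (452,99), the cap at (199,235), and the tyre running from (382,55) to (438,342).

```bash
python3 - <<'E'
import pickle;from h import *
d=pickle.load(open('v.pkl','rb'));t,s=d['top'],d['scene']
f=lambda p:np.array(p)/6+[280,180]-.4
h=np.array([onz(t,f(p),.016)[:2] for p in [(90,187),(147,415),(507,327),(452,99)]]);print(h,h.mean(0))
iny=(h[0]+h[1]-h[2]-h[3])/2; inx=(h[0]+h[3]-h[1]-h[2])/2
print(iny,np.linalg.norm(iny),inx,np.linalg.norm(inx))
y=iny/np.linalg.norm(iny);x2=inx/np.linalg.norm(inx)
x2r=np.array([y[1],-y[0]]);print('ang',np.arctan2(y[1],y[0]),np.arctan2(x2r[1],x2r[0]),np.arctan2(x2[1],x2[0]))
th=(np.arctan2(x2r[1],x2r[0])+np.arctan2(x2[1],x2[0]))/2
X=np.array([np.cos(th),np.sin(th)]);Y=np.array([-X[1],X[0]])
c=h.mean(0);cap=tri((t,(312.7,218.84)),(s,(319.5,237.84)))[:2]
print('th',th,'X',X,'Y',Y,'keypred',c+.045*Y,'cap',cap)
print('rimtop base',c-.045*Y,'from cap',cap-.09*Y)
# lying tyre top in top image: mid (410,198)
for z in(.115,.17):print(z,onz(t,f((410,198)),z))
E
```

```text
[[ 0.53350415  0.04492001]
 [ 0.4310651   0.01890438]
 [ 0.4709163  -0.14145298]
 [ 0.57403457 -0.11745384]] [ 0.50238003 -0.0487706 ]
[-0.04019081  0.16136561] 0.16629540146193952 [0.10277867 0.02500739] 0.10577723505043111
ang 1.8148964740807558 0.2441001472858593 0.23867519111203594
th 0.2413876691989476 X [0.97100719 0.23905029] Y [-0.23905029  0.97100719] keypred [ 0.49162277 -0.00507528] cap [ 0.49099079 -0.00380509]
rimtop base [ 0.51313729 -0.09246593] from cap [ 0.51250532 -0.09119573]
0.115 [ 0.51336137 -0.09248667  0.115     ]
0.17 [ 0.50468699 -0.0892028   0.17      ]
```

```bash
python3 -m handwheel '0 0 4 0 7; 0 0 4 0 7; 1.5 -3.9 2 .035 7; 1.5 -3.9 0 .035 7; 1.5 -3.9 0 .035 7; 1.5 -3.9 0 .035 7; 1.5 -3.9 0 .035 7; 1.5 -3.9 0 .035 7; 1.5 -3.9 0 .035 7; 1.5 -3.9 0 .035 7; 1.5 -3.9 0 .035 7; 1.5 -3.9 0 .035 7' 60; python3 -m handwheel '1.5 -3.9 0 .035 7; 1.5 -3.9 0 .035 7; 1.5 -3.9 0 .035 7; 1.5 -3.9 0 .035 7; 1.5 -3.9 0 .035 7; 1.5 -3.9 0 .035 7; 1.5 -3.9 0 .035 7; 1.5 -3.9 0 .025 7; 0 0 0 0 7;0 0 0 0 7'
```

```text
time_s: 1.3
eef_pos: [0.3916, 0.2118, 0.3051]
tool_rot: [[-1.0, 0.029, -0.0], [0.029, 1.0, -0.0], [0.0, -0.0, -1.0]]
contact_force: [0.2, 0.0, 0.5]
grip_width: 0.0702
finger_force: 0.0
time_s: 2.3
eef_pos: [0.5113, -0.099, 0.3047]
tool_rot: [[-0.972, -0.235, -0.002], [-0.235, 0.972, 0.001], [0.001, 0.001, -1.0]]
contact_force: [-1.0, -0.7, 0.2]
grip_width: 0.0703
finger_force: 0.0
```

```bash
python3 - <<'E'
from plant import observe,camera
import cv2,pickle
s=observe();v=camera('wrist');pickle.dump((s,v),open('w1.pkl','wb'))
print(v['mtx'],v['hand_eye'],s['eef_pos'],s['contact_force']);cv2.imwrite('pics/w1.png',v['pixels'])
E
```

```text
[[371.64829954   0.         315.61009334]
 [  0.         371.64829954 240.98333244]
 [  0.           0.           1.        ]] [[-7.23628673e-04 -9.62412740e-01 -2.71590123e-01  7.94812405e-02]
 [ 9.99999639e-01 -5.75598242e-04 -6.24710974e-04  5.17119058e-04]
 [ 4.44903003e-04 -2.71590477e-01  9.62412809e-01 -1.79729002e-01]
 [ 0.00000000e+00  0.00000000e+00  0.00000000e+00  1.00000000e+00]] [ 0.51131493 -0.09900161  0.3047153 ] [-1.01228544 -0.70201272  0.24616284]
```

View pics/w1.png

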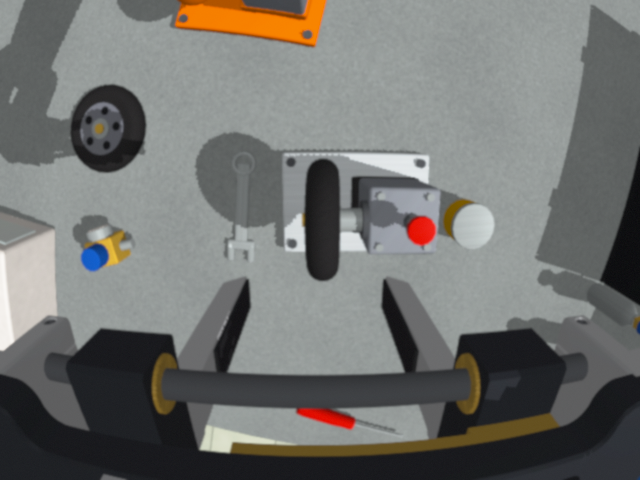

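The wrist view shows the tyre centred at about (323,220), between the finger tips at columns 240 and 392, with the red cap at (422,230).

```bash
cat >> h.py <<'E'
def wonz(s,v,p,z):
    K=v['mtx'];a=(p[0]-K[0,2])/K[0,0];b=(p[1]-K[1,2])/K[1,1];r=np.hypot(a,b)
    q=np.array([np.sin(r)*a/r,np.sin(r)*b/r,np.cos(r)]) if r>0 else np.array([0,0,1.])
    H=np.array(v['hand_eye']);R=np.array(s['tool_rot'])
    o=np.array(s['eef_pos'])+R@H[:3,3];u=R@H[:3,:3]@q
    return o+u*(z-o[2])/u[2]
X=np.array([.971,.239]);Y=np.array([-.239,.971]);C=np.array([.5022,-.0484])
def st(p): q=np.array(p)[:2]-C; return q@X,q@Y
E
python3 - <<'E'
import pickle;from h import *
s,v=pickle.load(open('w1.pkl','rb'))
a=red(v['pixels'],(400,210,440,250));print(a)
for z in(.162,.165):
  p=wonz(s,v,a[0],z);print('cap',p,st(p))
for p in [(291,162),(292,243),(418,246),(419,163)]: q=wonz(s,v,p,.016);print(q,st(q))
im=v['pixels'].max(2)
for r in range(190,280,10):
  row=im[r,290:352];k=np.where(row<62)[0]+290;
  if len(k): print(r,k.min(),k.max(),st(wonz(s,v,((k.min()+k.max())/2,r),.170)))
print('tcp',st(s['eef_pos']))
E
```

```text
(array([420.77830941, 230.0430622 ]), array([407, 217,  28,  28, 627], dtype=int32))
cap [ 0.48940973 -0.00434681  0.162     ] (np.float64(-0.001890637949123357), np.float64(0.04583252456020764))
cap [ 0.48889636 -0.00539808  0.165     ] (np.float64(-0.0026403732698717123), np.float64(0.0449344373638986))
[ 0.46917253 -0.14030779  0.016     ] (np.float64(-0.054035634396342104), np.float64(-0.08134889767886108))
[ 0.57198312 -0.11561345  0.016     ] (np.float64(0.051695397368323924), np.float64(-0.08194242377309457))
[0.5365012  0.04984332 0.016     ] (np.float64(0.05678662348752661), np.float64(0.0871962756418244))
[0.42957374 0.01874458 0.016     ] (np.float64(-0.05447254174458229), np.float64(0.0825550610019922))
190 306 338 (np.float64(-0.03923434456143443), np.float64(-0.04521209215726459))
200 306 338 (np.float64(-0.030575978794197163), np.float64(-0.04522327097398945))
210 305 338 (np.float64(-0.02184198033043182), np.float64(-0.0456624761233212))
220 305 338 (np.float64(-0.013015363624416146), np.float64(-0.04567119144699014))
230 306 338 (np.float64(-0.004081245689670741), np.float64(-0.04524135896405815))
240 306 337 (np.float64(0.004969664772080949), np.float64(-0.045681460507807144))
250 306 337 (np.float64(0.014159023718699511), np.float64(-0.0456829310752067))
260 307 337 (np.float64(0.023504065727664943), np.float64(-0.045235413763357164))
270 309 336 (np.float64(0.03302050878982697), np.float64(-0.044777316299660856))
tcp (np.float64(-0.003243189584266046), np.float64(-0.05131263571383892))
```

```bash
python3 -m handwheel '0.2 0.05 -3 0 7; 0 0 -3 0 7; 0 0 -3 0 7; 0 0 -2.5 0 7; 0 0 -1.5 0 7; 0 0 -1 0 7; 0 0 -.5 0 7; 0 0 0 0 7;0 0 0 0 7;0 0 0 0 7'; python3 -m handwheel '0 0 0 0 7'
```

```text
time_s: 3.35
eef_pos: [0.5143, -0.0983, 0.1616]
tool_rot: [[-0.972, -0.237, 0.002], [-0.237, 0.972, -0.001], [-0.002, -0.001, -1.0]]
contact_force: [-0.9, -0.2, -0.2]
grip_width: 0.0699
finger_force: 0.0
time_s: 3.45
eef_pos: [0.514, -0.0983, 0.1612]
tool_rot: [[-0.972, -0.237, 0.001], [-0.237, 0.972, -0.001], [-0.001, -0.001, -1.0]]
contact_force: [0.1, 0.2, -0.4]
grip_width: 0.0701
finger_force: 0.0
```

```bash
python3 -m handwheel '0.048 -.194 -.2 0 7; 0.048 -.194 0 0 7; 0.048 -.194 0 0 7; 0.048 -.194 0 0 7; 0.048 -.194 0 0 7; 0.024 -.097 0 0 7; .024 -.097 0 0 7; 0 0 0 0 7'; for i in 1 2 3; do python3 -c "
from plant import observe;s=observe();print(s['eef_pos'],s['contact_force'])"; done
```

```text
time_s: 4.25
eef_pos: [0.5165, -0.1098, 0.1585]
tool_rot: [[-0.972, -0.237, 0.0], [-0.237, 0.972, -0.0], [0.0, -0.0, -1.0]]
contact_force: [0.2, 0.6, 0.1]
grip_width: 0.07
finger_force: 0.0
[ 0.51647902 -0.10977691  0.15846403] [0.15340019 0.58041663 0.12219792]
[ 0.51647902 -0.10977691  0.15846403] [0.15340019 0.58041663 0.12219792]
[ 0.51647902 -0.10977691  0.15846403] [0.15340019 0.58041663 0.12219792]
```

```bash
python3 -m handwheel '0.012 -.049 0 0 7; 0.012 -.049 0 0 7; 0.012 -.049 0 0 7; 0.012 -.049 0 0 7; 0 0 0 0 7'|grep -E 'eef|force|time'
```

```text
time_s: 4.75
eef_pos: [0.5169, -0.1115, 0.1584]
contact_force: [-0.0, 0.2, 0.0]
finger_force: 0.5
```

```bash
python3 -m handwheel '0.012 -.049 0 0 7; 0.012 -.049 0 0 7; 0.012 -.049 0 0 7; 0.012 -.049 0 0 7; 0 0 0 0 7'|grep -E 'eef|force|time'
```

```text
time_s: 5.25
eef_pos: [0.5175, -0.1137, 0.1586]
contact_force: [-0.6, 0.7, 0.7]
finger_force: 0.8
```

```bash
python3 -m handwheel '0.012 -.049 0 0 7; 0.012 -.049 0 0 7; 0.012 -.049 0 0 7; 0 0 0 0 7'|grep -E 'eef|force|time'
```

```text
time_s: 5.65
eef_pos: [0.5179, -0.1152, 0.1585]
contact_force: [-0.0, 0.9, 2.2]
finger_force: 0.8
```

```bash
python3 -m handwheel '0.012 -.049 0 0 7; 0.012 -.049 0 0 7; 0.012 -.049 0 0 7; 0 0 0 0 7'|grep -E 'eef|force|time'
```

```text
time_s: 6.05
eef_pos: [0.5181, -0.1165, 0.1585]
contact_force: [-2.0, 2.1, 2.5]
finger_force: 1.1
```

```bash
python3 -m handwheel '0.012 -.049 0 0 7; 0.012 -.049 0 0 7; 0 0 0 0 7'|grep -E 'eef|force|time'
```

```text
time_s: 6.35
eef_pos: [0.5183, -0.1172, 0.1584]
contact_force: [-0.9, 3.4, 2.6]
finger_force: 2.2
```

```bash
python3 -m handwheel '0.012 -.049 0 0 7; 0.012 -.049 0 0 7; 0 0 0 0 7'|grep -E 'eef|force|time'
```

```text
time_s: 6.65
eef_pos: [0.5184, -0.1178, 0.1583]
contact_force: [-0.3, 6.4, 3.4]
finger_force: 3.1
```

```bash
python3 -m handwheel '0.012 -.049 0 0 7; 0 0 0 0 7'|grep -E 'eef|force|time'; python3 -m handwheel '0 0 0 0 7; 0 0 0 0 7'|grep -E 'eef|force|time'
```

```text
time_s: 6.85
eef_pos: [0.5185, -0.118, 0.1582]
contact_force: [-0.7, 6.8, 3.6]
finger_force: 3.5
time_s: 7.05
eef_pos: [0.5185, -0.118, 0.1582]
contact_force: [-0.7, 6.1, 3.3]
finger_force: 3.5
```

```bash
python3 -m handwheel '0.012 -.049 0 0 7; 0.006 -.024 0 0 7; 0 0 0 0 7'|grep -E 'eef|force|time'; python3 -m handwheel '0 0 0 0 7; 0 0 0 0 7'|grep -E 'eef|force|time'
```

```text
time_s: 7.35
eef_pos: [0.5185, -0.1184, 0.1581]
contact_force: [-0.5, 7.1, 3.9]
finger_force: 4.1
time_s: 7.55
eef_pos: [0.5185, -0.1184, 0.1582]
contact_force: [-1.6, 8.0, 4.2]
finger_force: 4.1
```

```bash
python3 -m handwheel '0.006 -.024 0 0 7; 0 0 0 0 7; 0 0 0 0 7; 0 0 0 0 7'|grep -E 'eef|force|time'; python3 -m handwheel '0 0 0 0 7; 0 0 0 0 7; 0 0 0 0 7; 0 0 0 0 7'|grep -E 'eef|force|time'
```

```text
time_s: 7.95
eef_pos: [0.5185, -0.1185, 0.1581]
contact_force: [-1.3, 8.2, 4.1]
finger_force: 4.2
time_s: 8.35
eef_pos: [0.5186, -0.1185, 0.1581]
contact_force: [-1.2, 7.3, 3.1]
finger_force: 4.2
```

```bash
python3 -m handwheel '-.072 .291 0 0 7; -.072 .291 0 0 7; -.072 .291 0 0 6.5; -.072 .291 0 0 6; -.072 .291 0 0 5.5; -.072 .291 0 0 5; -.072 .291 0 0 5; 0 0 0 0 5; 0 0 0 0 5;0 0 0 0 5'
```

```text
time_s: 9.35
eef_pos: [0.514, -0.0997, 0.1585]
tool_rot: [[-0.972, -0.237, 0.0], [-0.237, 0.972, -0.0], [-0.0, -0.0, -1.0]]
contact_force: [-0.7, 0.6, 0.8]
grip_width: 0.0499
finger_force: 0.0
```

```bash
python3 -m handwheel '-.024 .097 0 0 5;-.024 .097 0 0 5; 0 0 0 0 5;0 0 0 0 5'|grep -E 'eef|force|time'
```

```text
time_s: 9.75
eef_pos: [0.5134, -0.0976, 0.1585]
contact_force: [0.4, -0.4, -0.0]
finger_force: 0.0
```

```bash
python3 -m handwheel '-.036 .146 0 0 5;-.036 .146 0 0 5;-.036 .146 0 0 5;-.036 .146 0 0 5;-.024 .097 0 0 5;-.024 .097 0 0 5; 0 0 0 0 5'|grep -E 'eef|force|time'
```

```text
time_s: 10.45
eef_pos: [0.5115, -0.0898, 0.1584]
contact_force: [0.3, 0.6, -0.3]
finger_force: 0.0
```

```bash
python3 -m handwheel '-.012 .049 0 0 5;-.012 .049 0 0 5;-.012 .049 0 0 5;-.012 .049 0 0 5; 0 0 0 0 5'|grep -E 'eef|force|time'
```

```text
time_s: 10.95
eef_pos: [0.5111, -0.088, 0.1586]
contact_force: [-0.1, -0.3, 0.4]
finger_force: 0.2
```

```bash
python3 -m handwheel '-.012 .049 0 0 5;-.012 .049 0 0 5;-.012 .049 0 0 5; 0 0 0 0 5'|grep -E 'eef|force|time'
```

```text
time_s: 11.35
eef_pos: [0.5107, -0.0864, 0.1585]
contact_force: [0.7, -0.6, 0.3]
finger_force: 0.2
```

Contact made; continue to the inner end.

```bash
python3 -m handwheel '-.012 .049 0 0 5;-.012 .049 0 0 5;-.012 .049 0 0 5; 0 0 0 0 5'|grep -E 'eef|force|time'
```

```text
time_s: 11.75
eef_pos: [0.5103, -0.0849, 0.1584]
contact_force: [0.0, -0.2, 0.3]
finger_force: 0.2
```

```bash
python3 -m handwheel '-.012 .049 0 0 5;-.012 .049 0 0 5;-.012 .049 0 0 5; 0 0 0 0 5'|grep -E 'eef|force|time'
```

```text
time_s: 12.15
eef_pos: [0.5099, -0.0834, 0.1584]
contact_force: [0.3, -0.4, 0.2]
finger_force: 0.2
```

```bash
python3 -m handwheel '-.012 .049 0 0 5;-.012 .049 0 0 5; 0 0 0 0 5'|grep -E 'eef|force|time'
```

```text
time_s: 12.45
eef_pos: [0.5097, -0.0824, 0.1584]
contact_force: [0.5, -0.1, 0.5]
finger_force: 0.2
```

```bash
python3 -m handwheel '-.012 .049 0 0 5;-.012 .049 0 0 5; 0 0 0 0 5'|grep -E 'eef|force|time'
```

```text
time_s: 12.75
eef_pos: [0.5096, -0.0819, 0.1586]
contact_force: [-0.3, -2.7, -0.4]
finger_force: 1.2
```

```bash
python3 -m handwheel '-.012 .049 0 0 5;-.012 .049 0 0 5; 0 0 0 0 5'|grep -E 'eef|force|time'
```

```text
time_s: 13.05
eef_pos: [0.5095, -0.0812, 0.1588]
contact_force: [-0.1, -5.8, 1.6]
finger_force: 2.5
```

```bash
python3 -m handwheel '-.012 .049 0 0 5;-.008 .032 0 0 5; 0 0 0 0 5; 0 0 0 0 5'|grep -E 'eef|force|time'
```

```text
time_s: 13.45
eef_pos: [0.5095, -0.0808, 0.1589]
contact_force: [-0.6, -6.7, 1.3]
finger_force: 3.1
```

```bash
python3 -m handwheel '-.012 .049 0 0 5; 0 0 0 0 5; 0 0 0 0 5'|grep -E 'eef|force|time';python3 -m handwheel '0 0 0 0 5; 0 0 0 0 5;0 0 0 0 5'|grep -E 'eef|force|time'
```

```text
time_s: 13.75
eef_pos: [0.5094, -0.0805, 0.159]
contact_force: [0.3, -6.2, 0.6]
finger_force: 3.5
time_s: 14.05
eef_pos: [0.5094, -0.0805, 0.159]
contact_force: [0.1, -7.8, 1.4]
finger_force: 3.5
```

```bash
python3 -m handwheel '-.014 .058 0 0 5; 0 0 0 0 5; 0 0 0 0 5; 0 0 0 0 5'|grep -E 'eef|force|time';python3 -m handwheel '0 0 0 0 5; 0 0 0 0 5;0 0 0 0 5;0 0 0 0 5'|grep -E 'eef|force|time'
```

```text
time_s: 14.45
eef_pos: [0.5094, -0.0802, 0.1591]
contact_force: [1.2, -7.3, 1.5]
finger_force: 4.0
time_s: 14.85
eef_pos: [0.5094, -0.0802, 0.1591]
contact_force: [0.6, -7.4, 0.9]
finger_force: 4.0
```

```bash
python3 -m handwheel '.11 -.44 0 0 5; .11 -.44 0 0 5; 0 0 0 0 5; 0 0 2 0 5; 0 0 3 0 5; 0 0 2 0 3; -.5 2 0 0 0; -.6 2.5 0 0 0; -.6 2.5 0 0 0; -.4 1.5 0 0 0; 0 0 0 0 0;0 0 0 0 0' 20; python3 - <<'E'
from plant import observe,camera
import cv2,pickle;from h import *
s=observe();v=camera('wrist');pickle.dump((s,v),open('w2.pkl','wb'))
print(s['eef_pos'],s['contact_force'],s['time_s']);cv2.imwrite('pics/w2.png',v['pixels'])
E
```

```text
time_s: 16.05
eef_pos: [0.4901, -0.0026, 0.2284]
tool_rot: [[-0.971, -0.237, -0.0], [-0.237, 0.971, -0.0], [0.0, -0.0, -1.0]]
contact_force: [-0.2, -1.1, 0.1]
grip_width: 0.0007
finger_force: 0.0
[ 0.49007829 -0.00259142  0.22840883] [-0.17138482 -1.13724537  0.12078626] 16.05
```

View pics/w2.png

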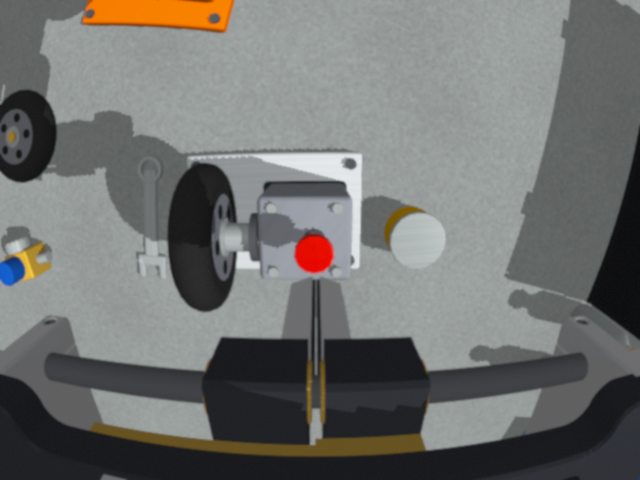

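The closed fingers (316) line up with the red cap at (314,253). The wheel is upright and the bystanders haven't moved.

```bash
python3 -m handwheel '.02 -.07 -2 0 0; 0 0 -2 0 0; 0 0 -1.2 0 0; 0 0 -.5 0 0; 0 0 0 0 0; 0 0 0 0 0'|grep -E 'eef|force|time'; python3 -m handwheel '0 0 -.2 0 0; 0 0 -.2 0 0; 0 0 -.2 0 0; 0 0 -.2 0 0; 0 0 0 0 0'|grep -E 'eef|force|time'
```

```text
time_s: 16.7
eef_pos: [0.4908, -0.0035, 0.1723]
contact_force: [0.2, 0.1, -0.9]
finger_force: 0.0
time_s: 17.2
eef_pos: [0.4903, -0.0032, 0.1636]
contact_force: [0.2, -0.4, 1.0]
finger_force: 0.7
```

```bash
python3 -m handwheel '0 0 -.1 0 0; 0 0 -.1 0 0; 0 0 -.1 0 0; 0 0 -.1 0 0; 0 0 -.1 0 0; 0 0 -.1 0 0; 0 0 -.1 0 0; 0 0 -.1 0 0; 0 0 -.1 0 0'|grep -E 'eef|force|time'; python3 -m handwheel '0 0 -.1 0 0;0 0 -.1 0 0'|grep -E 'eef|force|time'
```

```text
time_s: 18.1
eef_pos: [0.4903, -0.0031, 0.1551]
contact_force: [-1.9, 0.6, 6.0]
finger_force: 2.8
time_s: 18.3
eef_pos: [0.4903, -0.003, 0.1531]
contact_force: [-2.1, 1.9, 5.3]
finger_force: 2.8
```

```bash
python3 -m handwheel '0 0 -.05 0 0;0 0 -.05 0 0'|grep -E 'eef|contact'
```

```text
eef_pos: [0.4903, -0.0031, 0.1521]
contact_force: [-1.9, 1.3, 5.5]
```

```bash
python3 -m handwheel '0 0 -.05 0 0;0 0 -.05 0 0'|grep -E 'eef|contact'
```

```text
eef_pos: [0.4903, -0.0031, 0.1511]
contact_force: [-2.7, 0.6, 4.8]
```

```bash
python3 -m handwheel '0 0 -.05 0 0;0 0 -.05 0 0'|grep -E 'eef|contact'
```

```text
eef_pos: [0.4903, -0.0031, 0.1501]
contact_force: [-2.0, 1.7, 5.8]
```

```bash
python3 -m handwheel '0 0 -.05 0 0;0 0 -.05 0 0; 0 0 -.05 0 0'|grep -E 'eef|contact'
```

```text
eef_pos: [0.4903, -0.0031, 0.1486]
contact_force: [-2.8, 0.6, 5.3]
```

```bash
python3 -m handwheel '0 0 -.05 0 0;0 0 -.05 0 0; 0 0 -.05 0 0'|grep -E 'eef|contact'
```

```text
eef_pos: [0.4903, -0.0031, 0.1471]
contact_force: [-1.8, 0.8, 5.1]
```

```bash
python3 -m handwheel '0 0 -.05 0 0;0 0 -.05 0 0; 0 0 -.05 0 0'|grep -E 'eef|contact'
```

```text
eef_pos: [0.4903, -0.0031, 0.1456]
contact_force: [-1.7, 1.1, 5.7]
```

```bash
python3 -m handwheel '0 0 -.05 0 0;0 0 -.05 0 0; 0 0 -.05 0 0'|grep -E 'eef|contact'
```

```text
eef_pos: [0.4903, -0.0031, 0.1441]
contact_force: [-2.9, 0.8, 5.7]
```

```bash
python3 -m handwheel '0 0 -.05 0 0;0 0 -.05 0 0; 0 0 -.05 0 0'|grep -E 'eef|contact'
```

```text
eef_pos: [0.4903, -0.0031, 0.1426]
contact_force: [-2.1, 1.0, 5.7]
```

```bash
python3 -m handwheel '0 0 -.05 0 0;0 0 -.05 0 0; 0 0 -.05 0 0'|grep -E 'eef|contact'
```

```text
eef_pos: [0.4903, -0.0031, 0.1411]
contact_force: [-2.5, 1.1, 6.0]
```

```bash
python3 -m handwheel '0 0 -.05 0 0;0 0 -.05 0 0; 0 0 -.05 0 0'|grep -E 'eef|contact'
```

```text
eef_pos: [0.4903, -0.003, 0.1397]
contact_force: [-2.2, 1.7, 6.6]
```

```bash
python3 -m handwheel '0 0 -.05 0 0;0 0 -.05 0 0'|grep -E 'eef|contact'
```

```text
eef_pos: [0.4903, -0.0029, 0.1391]
contact_force: [-4.1, 1.9, 9.9]
```

```bash
python3 -m handwheel '0 0 -.04 0 0;0 0 0 0 0'|grep -E 'eef|force|time'
```

```text
time_s: 21.4
eef_pos: [0.4903, -0.003, 0.1388]
contact_force: [-4.1, 2.1, 8.5]
finger_force: 4.6
```

```bash
python3 -m handwheel '0 0 -.05 0 0;0 0 0 0 0'|grep -E 'eef|force|time'
```

```text
time_s: 21.6
eef_pos: [0.4904, -0.0029, 0.1385]
contact_force: [-5.4, 2.1, 10.8]
finger_force: 5.0
```

```bash
python3 -m handwheel '0 0 -.05 0 0;0 0 0 0 0'|grep -E 'eef|force|time'
```

```text
time_s: 21.8
eef_pos: [0.4904, -0.0029, 0.1382]
contact_force: [-5.4, 2.1, 12.2]
finger_force: 5.8
```

```bash
python3 -m handwheel '0 0 -.03 0 0;0 0 0 0 0;0 0 0 0 0'|grep -E 'eef|force|time'; python3 -m handwheel '0 0 0 0 0;0 0 0 0 0'|grep -E 'eef|force|time'
```

```text
time_s: 22.1
eef_pos: [0.4904, -0.0029, 0.1382]
contact_force: [-5.6, 1.7, 13.3]
finger_force: 6.5
time_s: 22.3
eef_pos: [0.4904, -0.0029, 0.1381]
contact_force: [-5.9, 2.0, 13.8]
finger_force: 6.5
```

```bash
python3 -m handwheel '0 0 .5 0 0; 0 0 2.5 0 0; 0 0 4 0 0; 0 0 2.2 0 0; .5 -2 0 0 6; .6 -2.5 0 0 6; .6 -2.5 0 0 6; .4 -1.6 0 0 6; 0 0 0 0 6; 0 0 0 0 6;0 0 0 0 6;0 0 0 0 6' 60; python3 - <<'E'
from plant import observe,camera
import cv2;s=observe();v=camera('wrist');print(s['eef_pos'],s['contact_force'],s['time_s']);cv2.imwrite('pics/w3.png',v['pixels'])
E
```

```text
time_s: 23.5
eef_pos: [0.5111, -0.0883, 0.2282]
tool_rot: [[-0.971, -0.238, -0.0], [-0.238, 0.971, 0.0], [-0.0, 0.0, -1.0]]
contact_force: [1.0, -0.1, -0.6]
grip_width: 0.0591
finger_force: 0.0
[ 0.51107117 -0.08831524  0.22824205] [ 0.99215169 -0.09736067 -0.62311525] 23.5
```

View pics/w3.png

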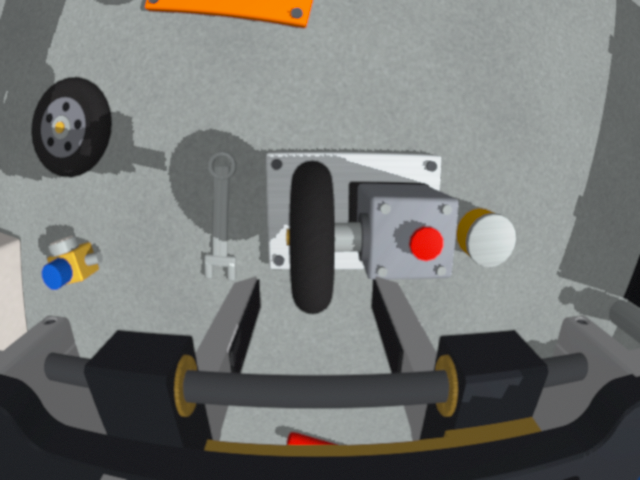

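The tyre at column 313 sits centred between the fingers (258 and 373). The cap at (427,243) is low.

```bash
python3 -m handwheel '0 0 -2 0 6; 0 0 -2 0 6; 0 0 -2 0 6; 0 0 -1 0 6; 0 0 0 0 6; .036 -.146 0 0 6; .036 -.146 0 0 6;.036 -.146 0 0 6;.036 -.146 0 0 6;.036 -.146 0 0 6;.036 -.146 0 0 6;0 0 0 0 6'|grep -E 'eef|force|time'
```

```text
time_s: 24.75
eef_pos: [0.5134, -0.0982, 0.1583]
contact_force: [0.4, 1.1, -0.9]
finger_force: 0.0
```

```bash
python3 -m handwheel '.012 -.049 0 0 6;.012 -.049 0 0 6;.012 -.049 0 0 6;0 0 0 0 6'|grep -E 'eef|force|time'
```

```text
time_s: 25.15
eef_pos: [0.5137, -0.0994, 0.1582]
contact_force: [-0.5, -0.0, -0.2]
finger_force: 0.0
```

```bash
python3 -m handwheel '.012 -.049 0 0 6;.012 -.049 0 0 6;.012 -.049 0 0 6;0 0 0 0 6'|grep -E 'eef|force|time'
```

```text
time_s: 25.55
eef_pos: [0.5141, -0.1009, 0.1583]
contact_force: [0.2, -0.4, -0.6]
finger_force: 0.0
```

```bash
python3 -m handwheel '.012 -.049 0 0 6;.012 -.049 0 0 6;.012 -.049 0 0 6;0 0 0 0 6'|grep -E 'eef|force|time'
```

```text
time_s: 25.95
eef_pos: [0.5145, -0.1024, 0.1583]
contact_force: [0.5, 0.4, 0.1]
finger_force: 0.0
```

```bash
python3 -m handwheel '.012 -.049 0 0 6;.012 -.049 0 0 6;.012 -.049 0 0 6;0 0 0 0 6'|grep -E 'eef|force|time'
```

```text
time_s: 26.35
eef_pos: [0.5148, -0.1039, 0.1583]
contact_force: [0.5, -0.2, 0.6]
finger_force: 0.0
```

```bash
python3 -m handwheel '.012 -.049 0 0 6;.012 -.049 0 0 6;.012 -.049 0 0 6;0 0 0 0 6'|grep -E 'eef|force|time'
```

```text
time_s: 26.75
eef_pos: [0.5151, -0.105, 0.1582]
contact_force: [-0.2, 1.4, -0.4]
finger_force: 0.6
```

```bash
python3 -m handwheel '.012 -.049 0 0 6;.012 -.049 0 0 6;.012 -.049 0 0 6;0 0 0 0 6'|grep -E 'eef|force|time'
```

```text
time_s: 27.15
eef_pos: [0.5153, -0.1062, 0.1581]
contact_force: [-0.7, 5.0, 1.2]
finger_force: 2.5
```

```bash
python3 -m handwheel '.012 -.049 0 0 6;.012 -.049 0 0 6;0 0 0 0 6'|grep -E 'eef|force|time'
```

```text
time_s: 27.45
eef_pos: [0.5155, -0.1067, 0.158]
contact_force: [-0.9, 7.2, 0.8]
finger_force: 3.4
```

```bash
python3 -m handwheel '.012 -.049 0 0 6;.006 -.024 0 0 6;0 0 0 0 6;0 0 0 0 6'|grep -E 'eef|force|time'; python3 -m handwheel '0 0 0 0 6;0 0 0 0 6;0 0 0 0 6;0 0 0 0 6'|grep -E 'eef|force|time'
```

```text
time_s: 27.85
eef_pos: [0.5155, -0.107, 0.158]
contact_force: [-1.5, 7.3, 2.0]
finger_force: 4.0
time_s: 28.25
eef_pos: [0.5155, -0.107, 0.158]
contact_force: [-1.6, 7.6, 2.0]
finger_force: 3.9
```

```bash
python3 -m handwheel '.006 -.03 0 0 6;0 0 0 0 6;0 0 0 0 6;0 0 0 0 6;0 0 0 0 6;0 0 0 0 6;0 0 0 0 6'|grep -E 'eef|force|time'; python3 -m handwheel '-.08 .32 0 0 6; -.08 .32 0 0 6; -.08 .32 0 0 6; -.08 .32 0 0 6; 0 0 0 0 6; 0 0 2 0 6; 0 0 3 0 6; 0 0 3 0 6; 0 0 1 0 6;0 0 0 0 6;0 0 0 0 6'; python3 - <<'E'
from plant import observe,camera
import cv2;from h import *
s=observe();v=camera('wrist');print(s['time_s'])
im=v['pixels'].max(2)
for r in range(200,280,15):
  k=np.where(im[r,280:352]<62)[0]+280
  if len(k): print(r,k.min(),k.max(),st(wonz(s,v,((k.min()+k.max())/2,r),.170)))
a=red(v['pixels'],(395,210,460,280));print(a[0],st(wonz(s,v,a[0],.139)))
b=cv2.resize(camera('scene')['pixels'][200:350,220:420],None,fx=3.5,fy=3.5,interpolation=cv2.INTER_CUBIC);cv2.imwrite('pics/s4.png',b)
E
```

```text
time_s: 28.95
eef_pos: [0.5156, -0.1071, 0.1579]
contact_force: [-1.8, 9.0, 1.0]
finger_force: 4.2
time_s: 30.05
eef_pos: [0.5122, -0.0958, 0.2468]
tool_rot: [[-0.972, -0.237, -0.002], [-0.237, 0.972, 0.001], [0.002, 0.001, -1.0]]
contact_force: [-0.5, -0.7, -0.7]
grip_width: 0.0599
finger_force: 0.0
30.05
200 302 341 (np.float64(-0.038535855078967646), np.float64(-0.04378847172555601))
215 302 341 (np.float64(-0.027819528705923722), np.float64(-0.04378426840202973))
230 301 341 (np.float64(-0.01692404991770762), np.float64(-0.04413126102530347))
245 302 341 (np.float64(-0.005805322833576019), np.float64(-0.04376184117772922))
260 303 341 (np.float64(0.00557928235991283), np.float64(-0.04337902849796054))
275 303 340 (np.float64(0.017274824306473938), np.float64(-0.04371942383121846))
[428.10052219 237.86422977] (np.float64(-0.0025138131472183614), np.float64(0.0450901949360127))
```

View pics/s4.png

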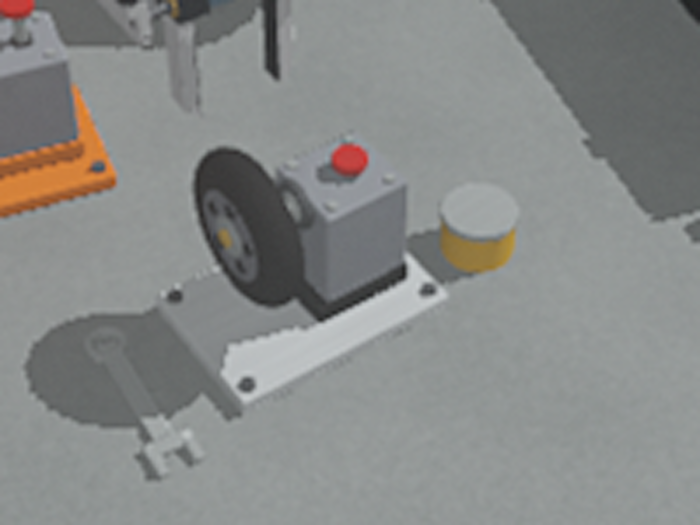

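The key cap is down near the housing top at (350,160), and the wheel is upright at (250,225): the wrist camera puts its mid plane at −44 mm. The gripper is clear and the tin and wrench are where they were, so I'm handing in.

```bash
python3 -c "
from plant import close_job;print(close_job())"
```

```text
the job is handed in; nothing more can be done
None
```

The job is handed in after about 30 s: the wheel was leaned on outwards and then inwards at about 8 N each, and the key pressed until snug at about 13–14 N. A final outward push of 8–9 N showed the play is gone; the key stays down, the wheel is upright, and the robot touches nothing.

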